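# Sweep the rock chips off the sorting board into the sample tray

## Robot

A 6-joint arm with a two-finger parallel gripper is mounted at the origin on the work surface. World frame = base frame: x ahead of the robot, y to its left, z up, the work surface at z = 0. Lengths are in m, angles in rad, forces in N, time in s.
With the tool pointing down it reaches from about 0.35 to 0.775 m from the base axis. Payload 5.5 kg.
Tool frame: the origin (TCP) lies midway between the tips of the shut fingers; the grasp point (between the pads) lies 19 mm behind it (pinch_z is the distance from the TCP to the grasp point, in m); z points along the fingers, x is the direction in which the jaws open and shut, and the axes are right-handed (so a half turn about z gives the same grasp; the last joint's range is limited). The gripper opens to 85 mm and grips with 20 to 120 N. Pads are 22 mm wide; open, the fingers measure 114 mm over their backs; the gripper's body (76 mm by 85 mm) begins 54 mm behind the grasp point. The pads swing forward as they close: fully open they stand 13 mm farther back than shut.
Start: joints at [0.999, 0.313, 0.046, 1.304, 0, 1.431], TCP at [0.241, 0.522, 0.208] pointing down, gripper open.
Joint ranges: [-2.76, 2.76], [-0.86, 1.69], [-1.03, 1.26], [-2.2, 2.34], [-1.47, 1.5], [-3.14, 3.14]. Speed limits (rad/s): [2.57, 2.57, 3.14, 3.14, 3.14, 3.14].

## Interface

Orientations are given as a unit quaternion [w, x, y, z].
In Python, from workcell import get_state, read_camera, camera_info, hand_in, trace, pinch_z gives the robot as it stands. The module is installed in compiled form; this text tells all that it offers.
- The arm moves only by the tool arm_command, never from a script. Its argument "steps" is text: rows parted by semicolons, each of 4 numbers parted by spaces: the shift along the world's x, y, z in mm, then the turn about the world's z in rad. In form: tx ty tz spin; .... A call has 1 to 20 rows; each row is the pose to reach, as a shift and turn from the pose measured when the call began; what a row does not reach only later rows make up. A row lasts 1/8 s, in which the tool goes at most 62.5 mm and 10.7 degrees, less where a joint would pass 70% of its speed; a pose out of reach is approached as far as the arm can. A call with a gripper value outside its range is refused whole. "fingers" is the gripper command: -1 is shut, 1 is fully open, values between are in proportion, set as the call begins (left out, the last holds). The fingers move at their own pace and stop on an object; "newtons" is the grip in N (left out, the last holds). Time passes only in rows, so rows that repeat a pose let the fingers close. It gives the time, the measured TCP pose, the force and the opening at its end, in the units of the state.
- get_state(): the state, without advancing time (a new reading comes with each control period).
- read_camera(name): name is "scene" or "top" or "wrist"; returns the picture (480x640x3 uint8, red, green, blue); there is no depth.
- camera_info(name): a dict with "mtx" (3x3 intrinsics, pixels), "R" (3x3) and "t" (3): a world point X has camera coordinates R X + t. Camera axes: x right, y down, z forward; pixel columns grow to the right and rows downward; lengths in m; the calibration is good to about 2 mm. A picture is of the moment at which its call begins: read the wrist's pose just before it. camera_info takes no time and is no camera call; for the wrist camera it gives the pose at the moment of the call.
- hand_in(): hands the job in, once; it reports no verdict.
Trained networks look in the newest picture that a camera, given by its name, has taken for a name from the list of things; names that differ only in an ending like _2 or _b are one class to them, and where a whole thing is asked for, a point or a joint stands for the part that bears it (a point fixed in the world has none). Each returns a list of dicts, best first, with "score" (0 to 1); they miss things now and then, are a little off and sometimes report something else, mostly with a low value. They report only what shows in the picture. A call takes as long as a camera call.
- trace(camera, name): "mask" (480x640 bool, what is visible of it) and "box" ([left, top, width, height] in pixels, round what is visible of it).
The state is a dict: "clock": time; "joint_pos": joint angles; "qvel": joint speeds; "tau": joint torques, N m; "tcp_pos": TCP position; "orientation": TCP orientation; "wrist_force": force on the tool from outside, world axes, zero at the start; "ft_torque": the same for the moment, N m; "finger_gap": finger opening in m.
Only numpy, scipy, OpenCV 4.12 (cv2) and the standard library are available. Lean on these libraries where they do the work, as an engineer would, in place of code of your own. Each camera call takes 0.05 s, during which the arm holds its last target.

## Task

Clear the three loose rock chips off the white sorting board: push each one across the board with the fingertips, over the edge and into the open steel tray that stands against one side of it. Do not pick up any chip, and leave everything else on and around the board (the standing core plug, the little vial, the hand lens, the tools and the mug) where it is. All three chips must end up lying still inside the tray.

Things in the scene. Friction and masses are not known exactly. Their poses are not given: they have to be found in the camera images.
- board_top (a point): centre of the top face of the white laminate sorting board, a fixed slab 330 x 240 mm, 36 mm thick, its top 36 mm above the bench. Its x axis runs along the 330 mm length (roughly away from the robot), its y axis across the 240 mm width, z up. The tray stands against one of the two long edges (at board y = +120 mm or -120 mm), the closed case against the other.
- tray: open plain steel tray, fixed, 330 x 120 mm and 30 mm high outside, walls and floor 4 mm thick; origin at the centre of its underside on the bench; its axes are parallel to the board's (x along its 330 mm length, which lies along the board's long edge, y across). Its rim is 6 mm lower than the board's top, with a gap of 2 mm between tray and board; its centre is 182 mm from the board's centre.
- chip0_center (a point): First chip: rough, angular chip of grey stone, about 38 mm long, 34 mm wide and 20 mm high (the three differ by 2 mm or so), 25 to 50 g, lying flat on the board; the point is at its middle, 10 mm above its flat underside. Its width differs little with direction.
- chip1_center (a point): Second chip: rough, angular chip of grey stone, about 38 mm long, 34 mm wide and 20 mm high (the three differ by 2 mm or so), 25 to 50 g, lying flat on the board; the point is at its middle, 10 mm above its flat underside. Its width differs little with direction.
- chip2_center (a point): Third chip: rough, angular chip of grey stone, about 38 mm long, 34 mm wide and 20 mm high (the three differ by 2 mm or so), 25 to 50 g, lying flat on the board; the point is at its middle, 10 mm above its flat underside. Its width differs little with direction.
- plug_center (a point): core plug, to be left alone: smooth grey stone cylinder standing upright on the board among the chips, 30 mm in diameter, 56 mm high, so much taller than the chips; the point is at its middle. The three chips and the plug lie in four separate lanes across the board, about 65 mm apart along the board's x (each up to 7 mm off its lane), so each chip has a clear straight way to the tray.
- vial_center (a point): small amber glass vial with a black cap, to be left alone: 22 mm in diameter, 45 mm high, standing near the far end of the board; the point is half-way up.
- lens_center (a point): folded steel hand lens, to be left alone: 22 mm wide, 44 mm long, 8 mm thick, lying near the end of the board closest to the robot; the point is at the centre of its round part.
- case: closed flat grey and black specimen case, fixed, 330 x 120 mm, 30 mm high, against the board's other long edge; origin at the centre of its underside. Not a place for chips.
- hammer_grip (a point): hammer lying on the bench to the left of the board, to be left alone; the point is on its handle.
- brush_grip (a point): brush lying on the bench to the right of the board, to be left alone; the point is on its handle.
- mug: blue mug, 76 mm in diameter and 85 mm high, on the bench to the right of the board, to be left alone; origin at the centre of its underside.

How it is judged:
By the outcome, as a careful person would: the job done as asked, in the order asked, and still so for the second after the job is handed in, with the robot touching nothing.
It also fails if it takes over 58 s, if anything falls off the work surface, if the arm or the gripper's body presses on something with over 40 N, if the wrist force passes 120 N, or if a joint passes its speed limit or range.

## Working session

There is one attempt and no reset: what is moved stays moved. The work goes in short steps, Python scripts to look and compute and a tool call to move; the robot and the scene stay as the last step left them, time stands still between calls to the robot, and variables do not carry over. Pictures are saved under pics/ and viewed, and the job is handed in when it is done.

Besides the shell and the picture viewer there is one more tool, called after ">>>" as a command line: name --argument value ..., lists and objects as JSON in quotes. arm_command: Moves the arm, as the interface text tells. Its arguments: {"type":"object","properties":{"steps":{"type":"string"},"fingers":{"type":"number"},"newtons":{"type":"number"}},"required":["steps"]}

```bash
mkdir -p pics; cat > h.py <<'E'
from workcell import *
import numpy as np, cv2
def save(n,im): cv2.imwrite('pics/'+n,cv2.cvtColor(im,cv2.COLOR_RGB2BGR))
def ray(ci,u,v,z):
    K,R,t=[np.array(ci[k],float) for k in('mtx','R','t')]
    c=-R.T@t; d=R.T@np.linalg.inv(K)@np.array([u,v,1.]); return c+d*(z-c[2])/d[2]
E
python3 - <<'E'
from h import *
for c in('top','scene'):
    save(c+'0.png',read_camera(c)); 
ci=camera_info('top');print(ci)
read_camera('top')
for n,z in (('board_top',.036),('tray',.03),('chip0_center',.046),('plug_center',.07),('vial_center',.07),('lens_center',.04),('case',.03)):
    for r in trace('top',n)[:4]:
        m=r['mask'];ys,xs=np.nonzero(m)
        (cx,cy),wh,a=cv2.minAreaRect(np.c_[xs,ys].astype(np.float32))
        print(n,round(r['score'],2),r['box'],round(cx),round(cy),wh,round(a),ray(ci,xs.mean(),ys.mean(),z).round(3))
s=get_state();print(s)
E
```

```text
{'mtx': array([[437.50279877,   0.        , 321.80944347],
       [  0.        , 437.50279877, 238.60667689],
       [  0.        ,   0.        ,   1.        ]]), 'R': array([[ 2.91243297e-02, -9.99575661e-01,  5.21705904e-04],
       [-9.94769298e-01, -2.90354025e-02, -9.79335913e-02],
       [ 9.79071821e-02,  2.33327319e-03, -9.95192815e-01]]), 't': array([0.01330877, 0.50939825, 1.0691873 ])}
board_top 0.93 [272.9, 152.9, 108.6, 140.2] 326 224 (97.24919891357422, 131.6919708251953) 7 [0.543 0.02  0.036]
board_top 0.74 [220.7, 145.8, 66.4, 135.7] 255 215 (48.9156494140625, 130.75448608398438) 9 [0.561 0.198 0.036]
tray 0.78 [220.0, 145.1, 66.8, 141.0] 254 215 (49.0485954284668, 131.2491912841797) 8 [0.562 0.199 0.03 ]
plug_center 0.44 [327.6, 231.2, 12.2, 14.3] 335 238 (13.0, 12.0) 90 [ 0.506 -0.003  0.07 ]
vial_center 0.58 [355.3, 160.4, 8.6, 13.2] 360 165 (8.497057914733887, 12.074767112731934) 27 [ 0.687 -0.06   0.07 ]
lens_center 0.44 [312.7, 277.9, 10.5, 18.2] 318 288 (17.0, 8.0) 90 [0.388 0.033 0.04 ]
case 0.66 [363.9, 169.0, 65.8, 133.6] 399 235 (51.381534576416016, 130.81295776367188) 7 [ 0.522 -0.16   0.03 ]
{'clock': 0.5, 'joint_pos': array([9.99430541e-01, 3.13215687e-01, 4.60857378e-02, 1.30360253e+00,
       1.28968690e-05, 1.43121841e+00]), 'qvel': array([-0.00058433, -0.00114627, -0.00022016, -0.00016191, -0.00147716,
        0.00093115]), 'tau': array([-1.55846614e-03, -4.79996538e+01,  2.98536623e+01,  1.96939211e-03,
       -1.88684771e-04,  3.43649546e-06]), 'tcp_pos': array([0.2406471 , 0.52225844, 0.20760841]), 'orientation': array([-1.91680443e-05,  8.42168406e-01,  5.39214591e-01,  2.63319323e-05]), 'wrist_force': array([ 0.68949743, -0.45705761,  0.29155724]), 'ft_torque': array([0.05125777, 0.02445957, 0.01673113]), 'finger_gap': 0.08552873087003739}
```

```bash
python3 - <<'E'
from h import *
im=cv2.imread('pics/top0.png')
cv2.imwrite('pics/topz.png',cv2.resize(im[135:315,205:445],None,fx=3.3,fy=3.3,interpolation=cv2.INTER_CUBIC))
ci=camera_info('scene')
for n,z in (('chip0_center',.046),('chip1_center',.046),('chip2_center',.046),('plug_center',.064),('vial_center',.058),('lens_center',.04)):
    for r in trace('scene',n)[:5]:
        ys,xs=np.nonzero(r['mask']); print(n,round(r['score'],2),r['box'],ray(ci,xs.mean(),ys.mean(),z).round(3))
E
```

```text
chip0_center 0.63 [270.6, 243.8, 19.2, 15.8] [ 0.447 -0.034  0.046]
chip1_center 0.51 [344.7, 243.3, 13.9, 15.5] [0.577 0.059 0.046]
chip2_center 0.6 [362.0, 274.3, 13.1, 10.5] [0.642 0.01  0.046]
plug_center 0.62 [294.5, 238.0, 20.3, 26.1] [ 0.504 -0.006  0.064]
vial_center 0.55 [365.8, 291.8, 14.2, 25.1] [ 0.686 -0.059  0.058]
lens_center 0.44 [268.8, 217.3, 13.6, 8.2] [0.386 0.03  0.04 ]
```

View pics/scene0.png

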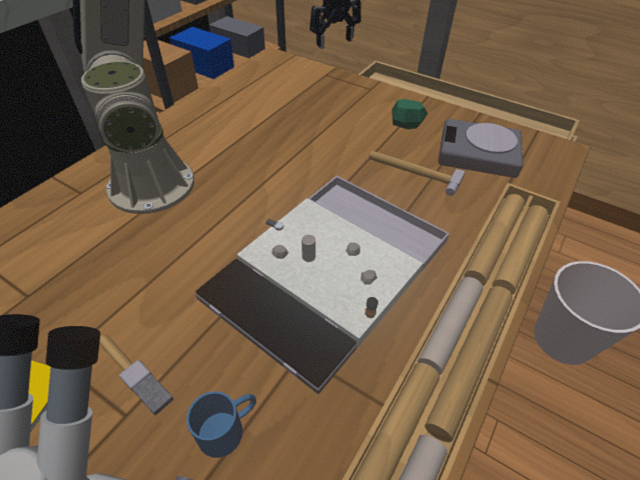

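View pics/topz.png

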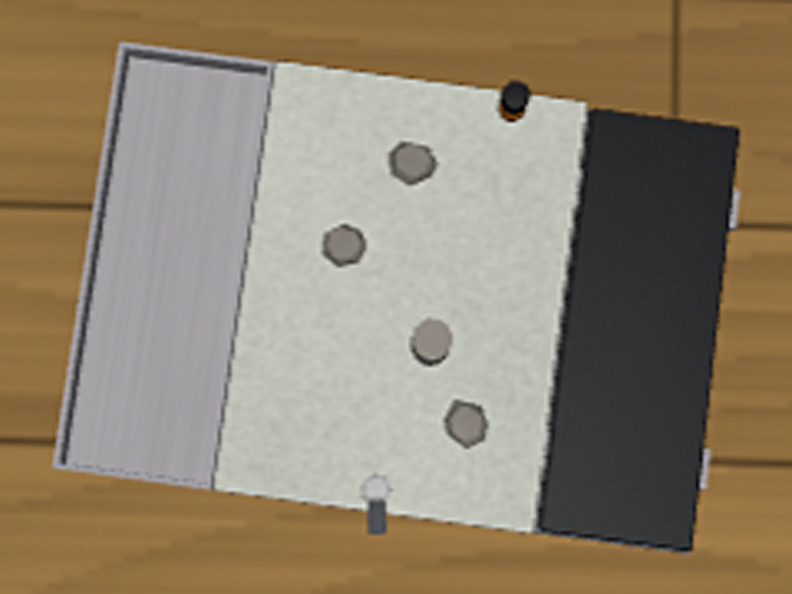

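The top view shows the tray on the left (+y) of the board and the case on the right. In the zoomed picture the chips are at about (412,162), (344,245) and (466,423), the plug at (431,340), the vial at (515,95) and the lens at (376,500).

```bash
python3 - <<'E'
from h import *
ci=camera_info('top')
P={}
for n,u,v,z in (('A',412,162,.05),('B',344,245,.05),('C',466,423,.05),('plug',431,340,.092),('vialtop',515,95,.081),('lens0',376,488,.044),('lens1',376,532,.044),('fl',271,62,.036),('fr',586,102,.036),('nl',214,489,.036),('nr',537,531,.036),('tfl',121,44,.03),('tnl',57,467,.03)):
    P[n]=ray(ci,205+u/3.3,135+v/3.3,z);print(n,P[n].round(4))
c=(P['fl']+P['fr']+P['nl']+P['nr'])/4
d=P['fl']+P['fr']-P['nl']-P['nr'];e=P['fl']+P['nl']-P['fr']-P['nr']
print(c,np.arctan2(d[1],d[0]),np.arctan2(-e[0],e[1]),np.linalg.norm(d)/2,np.linalg.norm(e)/2)
a=np.arctan2(P['fl'][1]-P['nl'][1],P['fl'][0]-P['nl'][0]);print(a)
a=(np.arctan2(d[1],d[0])+np.arctan2(-e[0],e[1]))/2
for n in P:
    q=P[n]-c; print(n,(q[0]*np.cos(a)+q[1]*np.sin(a)).round(4),(-q[0]*np.sin(a)+q[1]*np.cos(a)).round(4))
E
```

```text
A [0.6424 0.0122 0.05  ]
B [0.578  0.0611 0.05  ]
C [ 0.4481 -0.0329  0.05  ]
plug [ 0.5045 -0.0043  0.092 ]
vialtop [ 0.6874 -0.0614  0.081 ]
lens0 [0.3985 0.0319 0.044 ]
lens1 [0.3664 0.031  0.044 ]
fl [0.7202 0.1219 0.036 ]
fr [ 0.696  -0.1194  0.036 ]
nl [0.3943 0.1522 0.036 ]
nr [ 0.3703 -0.0882  0.036 ]
tfl [0.7327 0.2384 0.03  ]
tnl [0.4072 0.271  0.03  ]
[0.54517275 0.01663967 0.036     ] -0.09422237473865491 -0.09964329240537231 0.32723322887589945 0.2420504784478233
-0.09280456997833592
A 0.0972 0.0049
B 0.0283 0.0474
C -0.0918 -0.0587
plug -0.0384 -0.0248
vialtop 0.1491 -0.0639
lens0 -0.1474 0.001
lens1 -0.1794 -0.003
fl 0.164 0.1217
fr 0.1633 -0.1208
nl -0.1633 0.1203
nr -0.1639 -0.1212
tfl 0.1652 0.2389
tnl -0.162 0.2398
```

>>> arm_command --steps "50 -100 0 -0.18; 90 -160 0 -0.36; 110 -220 -10 -0.54; 130 -280 -20 -0.72; 150 -340 -30 -0.9; 165 -400 -40 -1.08; 180 -450 -50 -1.236; 190 -500 -58 -1.236; 203 -550 -58 -1.236; 203 -580 -58 -1.236; 203 -596 -58 -1.236; 203 -596 -58 -1.236; 203 -596 -58 -1.236; 203 -596 -58 -1.236; 203 -596 -58 -1.236; 203 -596 -58 -1.236" --fingers -0.72 --newtons 60

```text
clock: 2.8
tcp_pos: [0.4437, -0.0731, 0.1497]
orientation: [0.0, 0.999, -0.048, 0.0]
wrist_force: [0.6, 0.1, -0.3]
finger_gap: 0.012
```

```bash
python3 - <<'E'
from h import *
save('w1.png',read_camera('wrist'));print(get_state()['tcp_pos'],get_state()['clock'],get_state()['orientation'])
ci=camera_info('wrist')
for n in ('chip0_center','plug_center','lens_center','vial_center'):
    for r in trace('wrist',n)[:5]:
        ys,xs=np.nonzero(r['mask']); print(n,round(r['score'],2),r['box'],ray(ci,xs.mean(),ys.mean(),.048).round(3))
E
```

```text
[ 0.44369801 -0.07325941  0.14969946] 2.85 [ 2.96515626e-05  9.98846779e-01 -4.80114288e-02  1.15806259e-04]
chip0_center 0.81 [299.8, 156.2, 43.4, 45.6] [ 0.448 -0.033  0.048]
plug_center 0.68 [377.0, 105.9, 59.4, 52.2] [ 0.512 -0.006  0.048]
plug_center 0.37 [214.0, 0.0, 426.0, 251.3] [ 0.529 -0.004  0.048]
lens_center 0.9 [196.5, 76.4, 62.4, 35.6] [0.389 0.031 0.048]
lens_center 0.57 [299.9, 156.9, 44.4, 42.7] [ 0.448 -0.032  0.048]
```

View pics/w1.png

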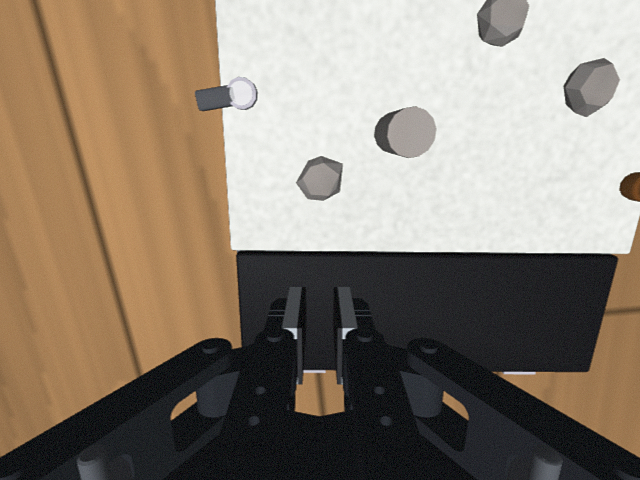

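The wrist view agrees with the top view: chip (320,178), plug (408,132), lens (240,93). The linkage above the fingers is wide, so I'll keep the push a few mm away from the plug and look partway through.

>>> arm_command --steps "-5 0 -40 0; -5 0 -80 0; -5 0 -98 0; -5 0 -106 0; -5 0 -106 0; -4 8 -106 0; -3.5 16 -106 0; -2.5 24 -106 0; -2 32 -106 0; -1 40 -106 0; -1 40 -106 0"

```text
clock: 4.42
tcp_pos: [0.4427, -0.033, 0.0436]
orientation: [-0.0, 0.999, -0.048, 0.0]
wrist_force: [-0.2, 0.2, -0.8]
finger_gap: 0.0121
```

```bash
python3 - <<'E'
from h import *
a=read_camera('wrist');b=read_camera('scene')[170:330,200:400]
save('w2.png',a);save('s2.png',cv2.resize(b,None,fx=4,fy=3.7));print(get_state()['wrist_force'],get_state()['tcp_pos'])
E
```

```text
[-0.11954412 -0.01376141 -0.12399578] [ 0.44271114 -0.03360383  0.0436344 ]
```

View pics/w2.png

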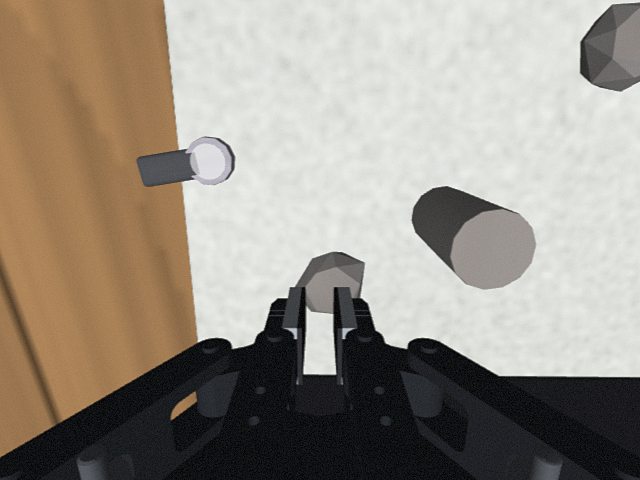

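View pics/s2.png

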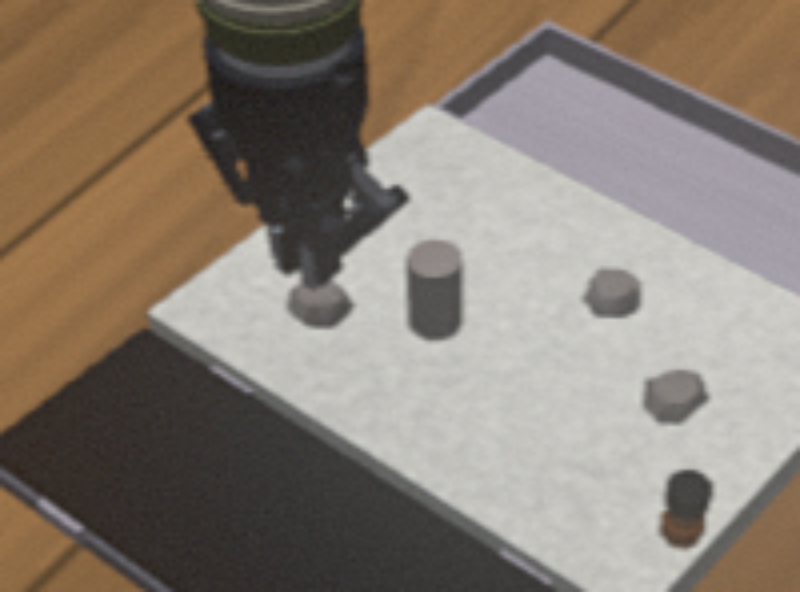

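```bash
python3 - <<'E'
from h import *
p=get_state()['tcp_pos']
for c in('scene','wrist','top'):
    im=read_camera(c);ci=camera_info(c)
    K,R,t=[np.array(ci[k],float) for k in('mtx','R','t')]
    q=K@(R@p+t);print(c,'tcp px',q[:2]/q[2])
    for r in trace(c,'chip0_center')[:4]:
        ys,xs=np.nonzero(r['mask']);print(round(r['score'],2),r['box'],ray(ci,xs.mean(),ys.mean(),.046).round(3))
save('t2.png',cv2.resize(im[135:315,205:445],None,fx=3.3,fy=3.3,interpolation=cv2.INTER_CUBIC))
E
```

```text
scene tcp px [277.60373335 250.87290851]
0.56 [271.3, 246.2, 17.9, 13.5] [ 0.449 -0.037  0.046]
wrist tcp px [320.38141439 283.33445851]
0.93 [297.9, 251.8, 65.3, 58.8] [ 0.448 -0.03   0.046]
top tcp px [346.28879024 265.49671032]
```

View pics/t2.png

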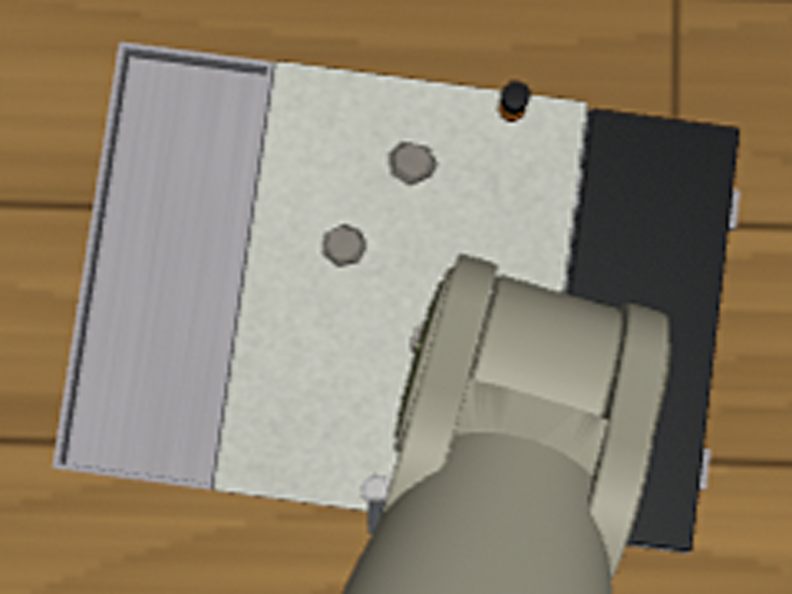

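```bash
python3 - <<'E'
from h import *
s=get_state();p=s['tcp_pos'];ci=camera_info('wrist');im=read_camera('wrist')
K,R,t=[np.array(ci[k],float) for k in('mtx','R','t')]
a=-.097;ex=np.array([np.cos(a),np.sin(a),0]);ey=np.array([-np.sin(a),np.cos(a),0])
for h in(0,5,10,15,20):
  for y in(-11,0,11):
    q=K@(R@(p+ex*.006+ey*y/1e3+[0,0,h/1e3])+t);print(h,y,(q[:2]/q[2]).round())
save('w3.png',cv2.resize(im[230:350,240:400],None,fx=5,fy=5,interpolation=cv2.INTER_CUBIC))
b=read_camera('scene');save('s3.png',cv2.resize(b[200:280,230:330],None,fx=7,fy=7,interpolation=cv2.INTER_CUBIC))
ci=camera_info('scene');print(-ci['R'].T@ci['t'])
E
```

```text
0 -11 [332. 304.]
0 0 [332. 284.]
0 11 [332. 263.]
5 -11 [332. 308.]
5 0 [333. 288.]
5 11 [333. 267.]
10 -11 [333. 313.]
10 0 [333. 292.]
10 11 [333. 271.]
15 -11 [333. 318.]
15 0 [333. 297.]
15 11 [334. 275.]
20 -11 [334. 323.]
20 0 [334. 302.]
20 11 [334. 279.]
[ 0.85341486 -0.51752331  0.7583038 ]
```

View pics/w3.png

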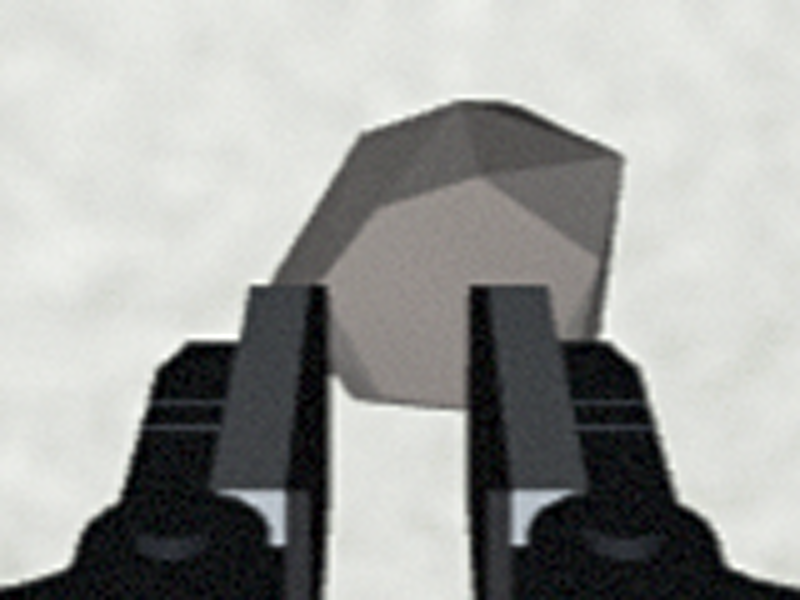

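View pics/s3.png

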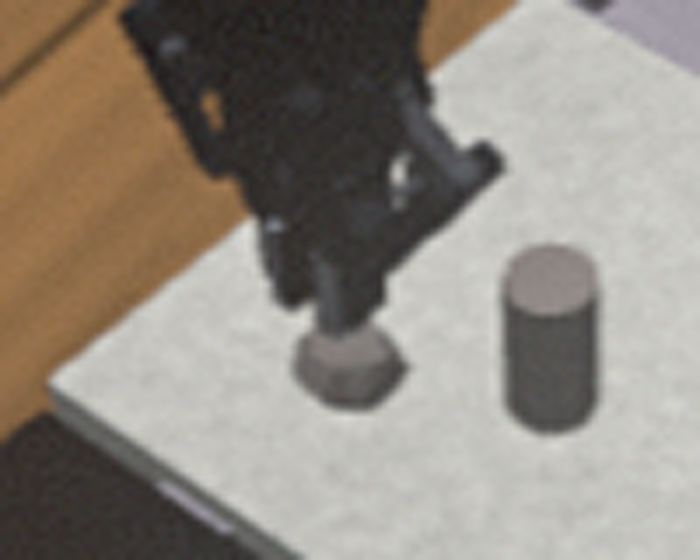

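The pictures show the fingertips passing above the chip. It hasn't moved and no force was felt, so the tips stand higher than the TCP reading suggests. I'll back off, shut the fingers and probe for the real tip height.

>>> arm_command --steps "0 0 20 0; 0 0 30 0; -2 -20 30 0; -4 -40 30 0; -4 -42 30 0; -4 -42 15 0; -4 -42 0 0; -4 -42 0 0; -4 -42 0 0" --fingers -1

```text
clock: 6.05
tcp_pos: [0.4388, -0.0756, 0.044]
orientation: [-0.0, 0.999, -0.048, 0.0]
wrist_force: [0.2, 0.3, 1.0]
finger_gap: -0.0001
```

```bash
cat > look.py <<'E'
from h import *
import sys
n=sys.argv[1]
p=get_state()['tcp_pos'];print(p,get_state()['finger_gap'],get_state()['wrist_force'])
im=read_camera('wrist');b=read_camera('scene');ci=camera_info('scene')
q=ci['mtx']@(ci['R']@p+ci['t']);q=q[:2]/q[2];print('tcp scene',q)
u,v=int(q[0]),int(q[1]);b=b[v-50:v+40,u-50:u+60]
z=cv2.resize(b,None,fx=5.5,fy=5.5,interpolation=cv2.INTER_CUBIC)
cv2.circle(z,(int((q[0]-u+50)*5.5),int((q[1]-v+50)*5.5)),3,(255,0,0),-1)
w=cv2.resize(im[200:400,220:420],None,fx=2.5,fy=2.475,interpolation=cv2.INTER_CUBIC)[:495]
save(n,np.hstack([z,w])[:, :1105]);cv2.imwrite('pics/'+n,cv2.resize(cv2.imread('pics/'+n),None,fx=.72,fy=.72))
E
python3 look.py a4.png
```

```text
[ 0.43884832 -0.07558813  0.04396655] -9.718816004086368e-05 [0.24979251 0.26800352 1.02479409]
tcp scene [264.37251652 262.3434208 ]
```

View pics/a4.png

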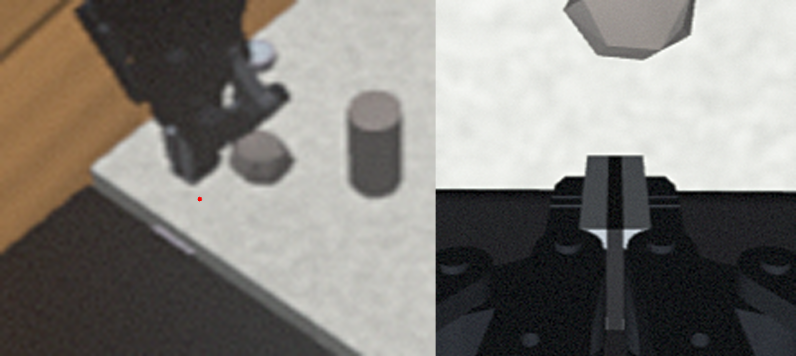

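>>> arm_command --steps "0 0 -2 0; 0 0 -4 0; 0 0 -6 0; 0 0 -7 0; 0 0 -7 0"

```text
clock: 6.78
tcp_pos: [0.4391, -0.0758, 0.0371]
orientation: [0.0, 0.999, -0.049, 0.0]
wrist_force: [-0.9, -0.1, -0.6]
finger_gap: 0.0001
```

```bash
python3 look.py a5.png
```

```text
[ 0.43908446 -0.07582503  0.03712073] 0.00014530443314786793 [-0.92229716 -0.07735379 -0.58462281]
tcp scene [264.65298198 264.51197846]
```

View pics/a5.png

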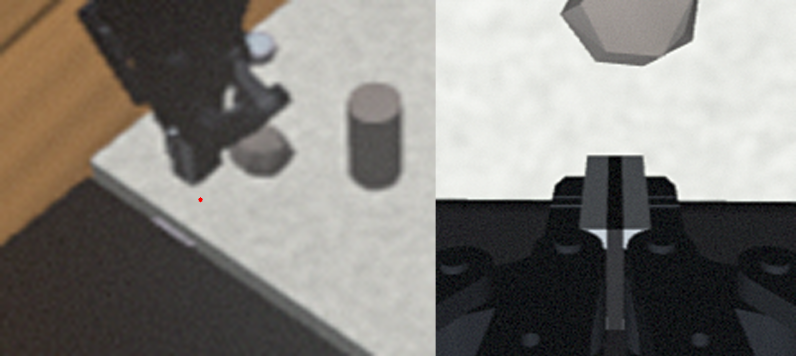

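>>> arm_command --steps "0 0 -1 0; 0 0 -2 0; 0 0 -3 0; 0 0 -4 0; 0 0 -4 0"

```text
clock: 7.5
tcp_pos: [0.4391, -0.0758, 0.0331]
orientation: [0.0, 0.999, -0.049, 0.0]
wrist_force: [-1.2, 0.5, 0.3]
finger_gap: 0.0001
```

>>> arm_command --steps "0 0 -1 0; 0 0 -2 0; 0 0 -3 0; 0 0 -3 0"

```text
clock: 8.0
tcp_pos: [0.439, -0.0758, 0.03]
orientation: [0.0, 0.999, -0.049, 0.0]
wrist_force: [0.4, -0.1, -1.0]
finger_gap: -0.0001
```

>>> arm_command --steps "0 0 -1 0; 0 0 -2 0; 0 0 -3 0; 0 0 -3 0"

```text
clock: 8.5
tcp_pos: [0.4389, -0.0757, 0.0269]
orientation: [0.0, 0.999, -0.049, 0.0]
wrist_force: [-1.2, -0.1, 0.2]
finger_gap: -0.0004
```

```bash
python3 look.py a6.png
```

```text
[ 0.43892113 -0.07573493  0.02691258] -0.00036314569121606355 [-1.16478393 -0.06204722  0.20329985]
tcp scene [265.00175772 267.4689227 ]
```

View pics/a6.png

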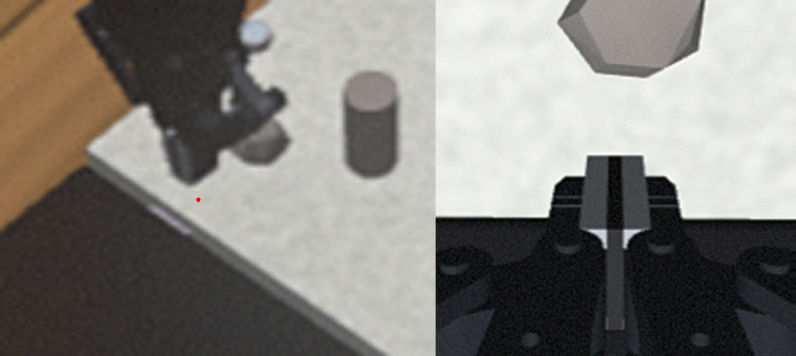

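>>> arm_command --steps "0 0 -1 0; 0 0 -2 0; 0 0 -3 0; 0 0 -3 0"

```text
clock: 9.1
tcp_pos: [0.4389, -0.0757, 0.0239]
orientation: [0.0, 0.999, -0.049, 0.0]
wrist_force: [0.8, -0.4, -0.7]
finger_gap: 0.0001
```

>>> arm_command --steps "0 0 -1 0; 0 0 -2 0; 0 0 -2 0"

```text
clock: 9.48
tcp_pos: [0.4388, -0.0757, 0.0218]
orientation: [0.0, 0.999, -0.049, 0.0]
wrist_force: [-0.1, 1.2, 0.0]
finger_gap: 0.0003
```

>>> arm_command --steps "0 0 -1 0; 0 0 -2 0; 0 0 -2 0"

```text
clock: 9.85
tcp_pos: [0.4388, -0.0757, 0.0197]
orientation: [-0.0, 0.999, -0.049, 0.0]
wrist_force: [1.0, -0.2, -0.2]
finger_gap: -0.0003
```

```bash
python3 look.py a7.png; python3 - <<'E'
from h import *
im=read_camera('wrist');save('w7.png',im);ci=camera_info('wrist')
print(-ci['R'].T@ci['t'], get_state()['tcp_pos'])
K,R,t=[np.array(ci[k],float) for k in('mtx','R','t')]
for n,X in dict(nr=[.3703,-.0882,.036],plugtop=[.5045,-.0043,.092],A=[.6424,.0122,.056],B=[.578,.0611,.056],C=[.4481,-.0329,.056],lens0=[.3985,.0319,.044]).items():
    q=K@(R@np.array(X)+t);print(n,(q[:2]/q[2]).round())
E
```

```text
[ 0.43875799 -0.0756767   0.01971274] -0.00025321337420803285 [ 1.02871146 -0.21767552 -0.16926536]
tcp scene [265.22526338 269.51762707]
[ 0.44532429 -0.00324124  0.18705654] [ 0.43887004 -0.07574373  0.01982759]
nr [180. 334.]
plugtop [554. 114.]
A [921.  22.]
B [ 754. -144.]
C [334. 215.]
lens0 [180.  45.]
```

View pics/a7.png

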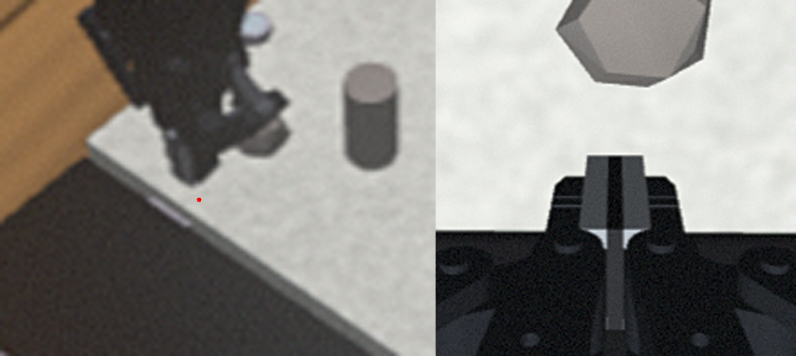

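View pics/w7.png

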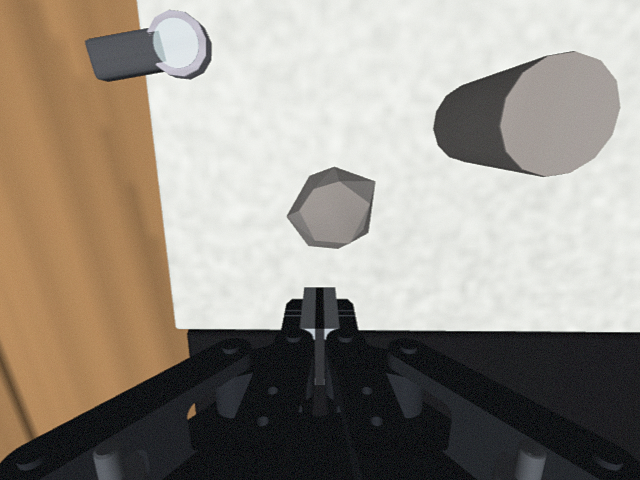

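```bash
python3 - <<'E'
from h import *
print(pinch_z if not callable(pinch_z) else pinch_z())
p=get_state()['tcp_pos'];ci=camera_info('scene')
K,R,t=[np.array(ci[k],float) for k in('mtx','R','t')]
for dy in(-.011,0):
  for h in(0,.005,.01,.015,.02,.025):
    q=K@(R@(p+[.004,dy,h])+t);print(dy,h,(q[:2]/q[2]).round(1))
im=read_camera('scene');save('s8.png',cv2.resize(im[235:285,235:295],None,fx=13,fy=12,interpolation=cv2.INTER_NEAREST))
E
```

```text
0.0187
-0.011 0 [263.6 273.6]
-0.011 0.005 [263.4 272.2]
-0.011 0.01 [263.2 270.7]
-0.011 0.015 [263.  269.3]
-0.011 0.02 [262.8 267.8]
-0.011 0.025 [262.6 266.3]
0 0 [266.7 270.3]
0 0.005 [266.5 268.9]
0 0.01 [266.4 267.4]
0 0.015 [266.2 265.9]
0 0.02 [266.  264.4]
0 0.025 [265.8 262.9]
```

View pics/s8.png

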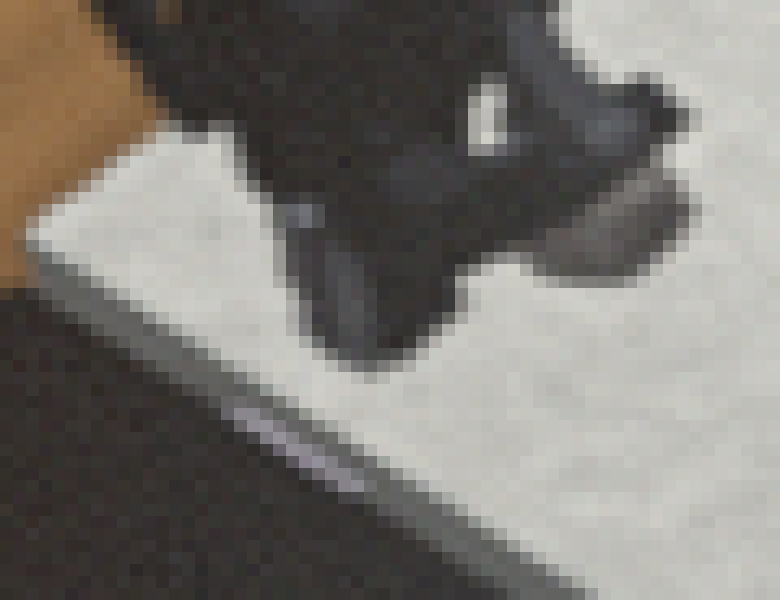

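```bash
python3 - <<'E'
from h import *
from scipy.optimize import least_squares
p=get_state()['tcp_pos'];ci=camera_info('scene');cw=camera_info('wrist')
a=-.097;ex=np.array([np.cos(a),np.sin(a),0]);ey=np.array([-np.sin(a),np.cos(a),0])
def pr(ci,X):
    q=ci['mtx']@(ci['R']@X+ci['t']);return q[:2]/q[2]
def f(uv,dy): 
    r=least_squares(lambda s:pr(ci,p+ex*s[0]+ey*dy+[0,0,s[1]])-uv,[0,0.02]);return r.x*1e3
for dy in(-.01,0,.01): print('elbow right bottom',dy,f([288,245.5],dy),'underside (270,256)',f([270.5,259],dy))
# tip triangulation: same tip? wrist front edge corners at rows 288, cols 303..337 ; solve half width & h for dy guesses
for h in(.0,.01,.02,.03,.04):
  for y in (.0,.005,.011):
    print(h,y,pr(cw,p+ex*.008+ey*y+[0,0,h]).round(1))
E
```

```text
elbow right bottom -0.01 [ 82.13410537 143.65093209] underside (270,256) [31.20683872 67.57397617]
elbow right bottom 0 [ 72.55302765 128.3823129 ] underside (270,256) [20.31851273 50.35254318]
elbow right bottom 0.01 [ 62.97194992 113.11369371] underside (270,256) [ 9.43018673 33.1311102 ]
0.0 0.0 [336.2 283.8]
0.0 0.005 [336.3 274.6]
0.0 0.011 [336.5 263.4]
0.01 0.0 [337.2 292.2]
0.01 0.005 [337.3 282.6]
0.01 0.011 [337.5 270.8]
0.02 0.0 [338.2 301.6]
0.02 0.005 [338.4 291.4]
0.02 0.011 [338.6 279. ]
0.03 0.0 [339.4 312.2]
0.03 0.005 [339.6 301.5]
0.03 0.011 [339.8 288.4]
0.04 0.0 [340.8 324.1]
0.04 0.005 [341.  312.8]
0.04 0.011 [341.3 299. ]
```

>>> arm_command --steps "0 0 -1 0; 0 0 -2 0; 0 0 -2 0"

```text
clock: 10.42
tcp_pos: [0.4387, -0.0757, 0.0177]
orientation: [-0.0, 0.999, -0.049, 0.0]
wrist_force: [0.4, -0.3, -0.6]
finger_gap: 0.0
```

>>> arm_command --steps "0 0 -1 0; 0 0 -2 0; 0 0 -2 0"

```text
clock: 10.8
tcp_pos: [0.4387, -0.0757, 0.0156]
orientation: [-0.0, 0.999, -0.049, -0.0]
wrist_force: [0.0, 0.2, -0.4]
finger_gap: -0.0
```

>>> arm_command --steps "0 0 -1 0; 0 0 -2 0; 0 0 -2 0"

```text
clock: 11.18
tcp_pos: [0.4386, -0.0756, 0.0135]
orientation: [-0.0, 0.999, -0.049, -0.0]
wrist_force: [-0.1, 1.0, 0.3]
finger_gap: -0.0003
```

```bash
python3 look.py a9.png
```

```text
[ 0.43858364 -0.07562738  0.01351789] -0.0003192608155448781 [-0.0983904   1.01595898  0.25819324]
tcp scene [265.40291204 271.25510407]
```

View pics/a9.png

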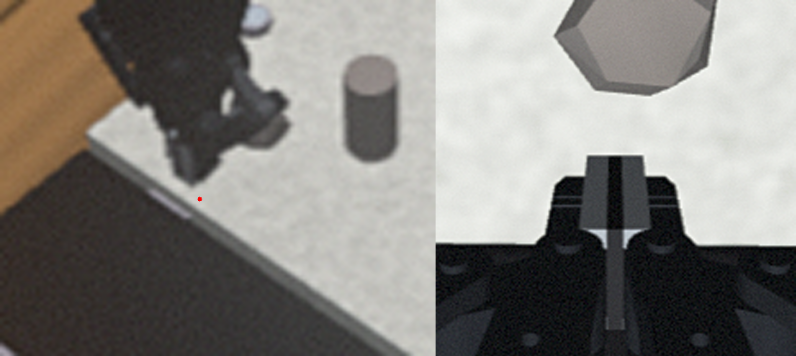

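>>> arm_command --steps "2 0 -1.5 0; 2 0 -1.5 0; 2 0 -1.5 0; 3 8 -1.5 0; 3.5 16 -1.5 0; 4.3 24 -1.5 0; 5.1 32 -1.5 0; 5.9 40 -1.5 0; 6.7 48 -1.5 0; 6.7 48 -1.5 0" --fingers -0.72

```text
clock: 12.52
tcp_pos: [0.4463, -0.0269, 0.0126]
orientation: [-0.0, 0.999, -0.048, 0.001]
wrist_force: [0.4, -1.1, 6.2]
finger_gap: 0.0118
```

```bash
python3 look.py a10.png
```

```text
[ 0.44628825 -0.02692981  0.01262697] 0.011815188323323251 [ 0.39340209 -1.14434701  6.1599165 ]
tcp scene [281.48284545 258.81978205]
```

View pics/a10.png

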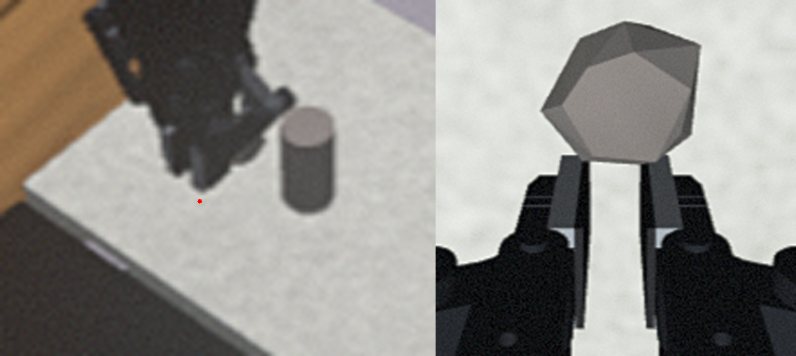

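The chip (620,90 in the wrist inset) now sits cradled against both fingertips. The tips drag on the board with about 6 N, so I'll lift 3 mm and continue.

>>> arm_command --steps "0 0 3 0; 0.5 7 3 0; 1 15 3 0; 2 23 3 0; 3 31 3 0; 3.8 39 3 0; 4.6 47 3 0; 5.4 55 3 0; 6.2 63 3 0; 6.2 63 3 0"

```text
clock: 13.88
tcp_pos: [0.4525, 0.0366, 0.0156]
orientation: [-0.0, 0.999, -0.048, 0.001]
wrist_force: [-0.2, -0.2, -0.6]
finger_gap: 0.0119
```

```bash
python3 look.py a11.png
```

```text
[0.45250697 0.03661742 0.0156111 ] 0.011875377865697841 [-0.1761135  -0.19057762 -0.639761  ]
tcp scene [299.84341054 241.65364516]
```

View pics/a11.png

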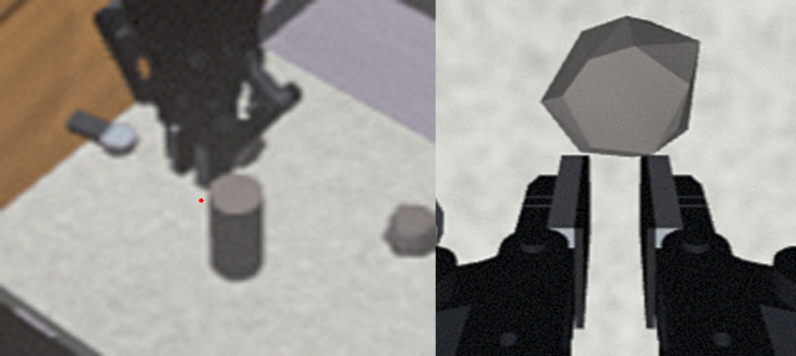

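>>> arm_command --steps "0.8 8 0 0; 1.6 16 0 0; 2.4 24 0 0; 3.2 32 0 0; 4 40 0 0; 4.8 48 0 0; 5.6 56 0 0; 6.4 64 0 0; 7.2 72 0 0; 8 80 0 0; 8.8 88 0 0; 9.6 96 0 0; 10.4 104 0 0; 11.2 112 0 0; 12 120 0 0; 12.5 128 0 0; 13 134 0 0; 13 134 0 0"

```text
clock: 16.23
tcp_pos: [0.4655, 0.1706, 0.0156]
orientation: [-0.0, 0.999, -0.048, 0.001]
wrist_force: [-0.4, 0.0, 0.7]
finger_gap: 0.0118
```

```bash
python3 look.py a12.png
```

```text
[0.46551957 0.17056066 0.01561257] 0.011844918008433309 [-0.41897982  0.01113537  0.68696979]
tcp scene [334.87923996 210.62032532]
```

View pics/a12.png

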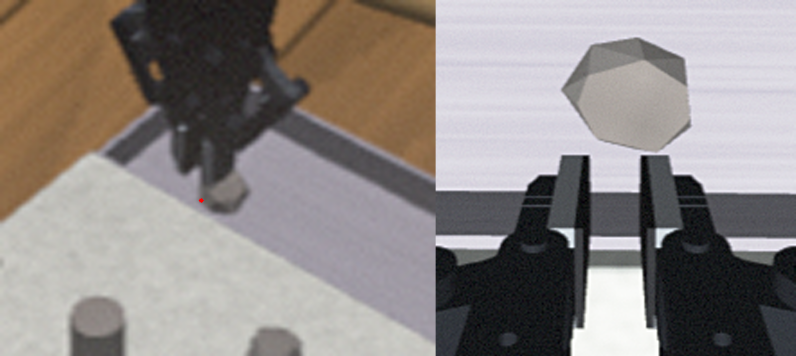

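Chip one lies flat in the tray. Next is the chip at (0.578, 0.061).

>>> arm_command --steps "0 0 40 0; 0 0 85 0; 0 0 95 0; 36 -50 95 0; 72 -100 95 0; 100 -145 95 0; 108 -153 95 0; 108 -153 95 0; 108 -153 60 0; 108 -153 30 0; 108 -153 10 0; 108 -153 0 0; 108 -153 0 0; 109 -145 0 0; 109.5 -137 0 0; 110.5 -129 0 0; 111 -121 0 0; 111 -121 0 0"

```text
clock: 18.58
tcp_pos: [0.5764, 0.0499, 0.0156]
orientation: [-0.0, 0.999, -0.047, 0.001]
wrist_force: [-0.1, 0.2, -0.4]
finger_gap: 0.0119
```

```bash
python3 look.py a13.png
```

```text
[0.57643106 0.04989919 0.01564723] 0.011938566369433901 [-0.12138325  0.1511316  -0.4433032 ]
tcp scene [348.9988922  260.56699897]
```

View pics/a13.png

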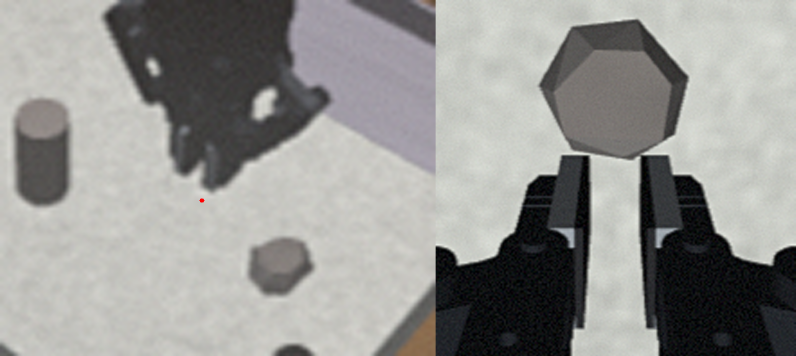

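>>> arm_command --steps "0.8 8 0 0; 1.6 16 0 0; 2.4 24 0 0; 3.2 32 0 0; 4 40 0 0; 4.8 48 0 0; 5.6 56 0 0; 6.4 64 0 0; 7.2 72 0 0; 8 80 0 0; 8.8 88 0 0; 9.6 96 0 0; 10.4 104 0 0; 10.8 109 0 0; 10.8 109 0 0"

```text
clock: 20.55
tcp_pos: [0.5871, 0.1586, 0.0155]
orientation: [-0.0, 0.999, -0.047, 0.001]
wrist_force: [0.5, -1.4, 0.3]
finger_gap: 0.0116
```

```bash
python3 look.py a14.png
```

```text
[0.58711774 0.15863752 0.01546395] 0.011625129890245965 [ 0.52081233 -1.3734877   0.31314989]
tcp scene [376.0909762  233.17017063]
```

View pics/a14.png

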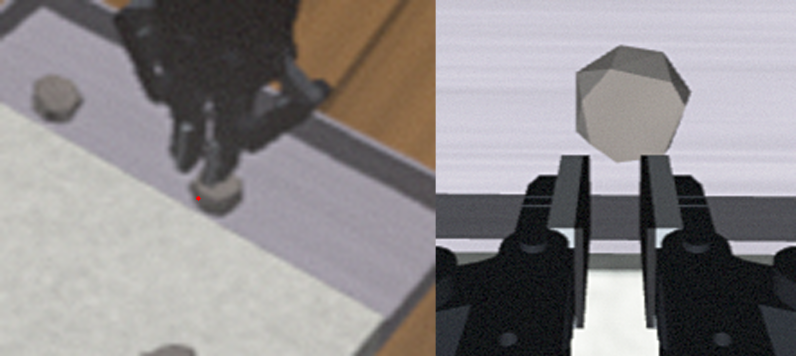

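>>> arm_command --steps "0 0 40 0; 0 0 85 0; 0 0 95 0; 17 -55 95 0; 34 -110 95 0; 46 -160 95 0; 51.5 -186 95 0; 51.5 -186 95 0; 51.5 -186 95 0; 51.5 -186 60 0; 51.5 -186 30 0; 51.5 -186 10 0; 51.5 -186 0 0; 51.5 -186 0 0; 52.3 -178 0 0; 53.1 -170 0 0; 53.9 -162 0 0; 54.7 -154 0 0; 54.7 -154 0 0"

```text
clock: 23.02
tcp_pos: [0.6418, 0.0051, 0.0156]
orientation: [-0.0, 0.999, -0.047, 0.001]
wrist_force: [-0.1, -0.6, -1.4]
finger_gap: 0.0118
```

```bash
python3 look.py a15.png
```

```text
[0.64183218 0.00506823 0.01556918] 0.01183259128794581 [-0.14075179 -0.62319776 -1.36414079]
tcp scene [364.98778627 287.09961142]
```

View pics/a15.png

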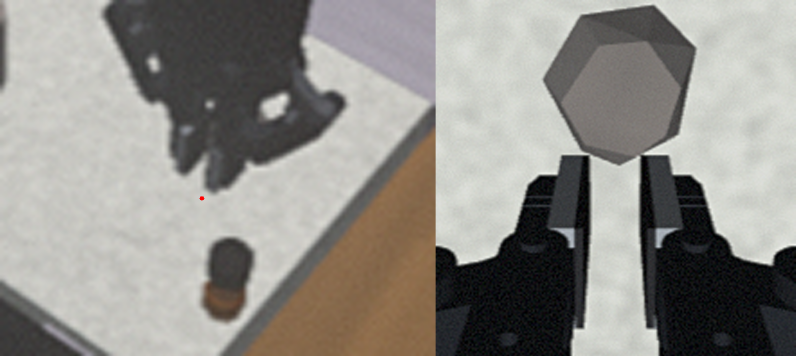

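>>> arm_command --steps "0.8 8 0 0; 1.6 16 0 0; 2.4 24 0 0; 3.2 32 0 0; 4 40 0 0; 4.8 48 0 0; 5.6 56 0 0; 6.4 64 0 0; 7.2 72 0 0; 8 80 0 0; 8.8 88 0 0; 9.6 96 0 0; 10.4 104 0 0; 11.2 112 0 0; 12 120 0 0; 12.8 128 0 0; 13.6 136 0 0; 14.4 144 0 0; 14.4 147 0 0; 14.4 147 0 0"

```text
clock: 25.62
tcp_pos: [0.6561, 0.1516, 0.0154]
orientation: [-0.0, 0.999, -0.047, 0.001]
wrist_force: [-0.1, 0.7, 0.4]
finger_gap: 0.0123
```

```bash
python3 look.py a16.png
```

```text
[0.65610053 0.15160823 0.01539322] 0.012280669821073485 [-0.12168732  0.73014585  0.38917302]
tcp scene [401.23524012 247.02306127]
```

View pics/a16.png

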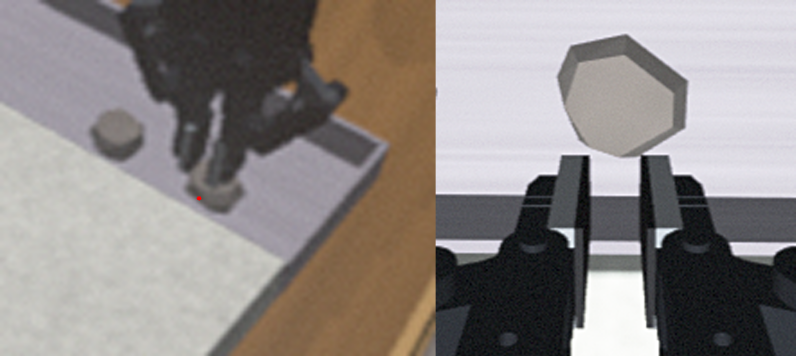

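All three chips are in the tray. I'll retreat upward and check the whole scene.

>>> arm_command --steps "0 0 50 0; 0 0 110 0; 0 0 160 0; -40 40 180 0; -80 80 180 0; -120 120 180 0; -160 160 180 0; -200 200 180 0; -240 230 180 0; -240 230 180 0; -240 230 180 0; -240 230 180 0"

```text
clock: 27.22
tcp_pos: [0.4172, 0.3804, 0.1954]
orientation: [0.0, 0.999, -0.048, 0.001]
wrist_force: [0.3, -0.3, 1.2]
finger_gap: 0.0122
```

```bash
python3 - <<'E'
from h import *
im=read_camera('top');ci=camera_info('top')
for n,z in (('chip0_center',.02),('plug_center',.07),('vial_center',.07),('lens_center',.04)):
    for r in trace('top',n)[:4]:
        ys,xs=np.nonzero(r['mask']);print(n,round(r['score'],2),ray(ci,xs.mean(),ys.mean(),z).round(3))
save('t9.png',cv2.resize(im[135:315,205:445],None,fx=3.3,fy=3.3,interpolation=cv2.INTER_CUBIC))
save('s9.png',read_camera('scene'));print(get_state()['clock'],get_state()['tcp_pos'],get_state()['wrist_force'])
ci=camera_info('scene')
for n,z in(('chip0_center',.014),('plug_center',.064),('vial_center',.058),('lens_center',.04)):
    for r in trace('scene',n)[:4]:
        ys,xs=np.nonzero(r['mask']);print(n,round(r['score'],2),ray(ci,xs.mean(),ys.mean(),z).round(3))
E
```

```text
chip0_center 0.59 [0.472 0.187 0.02 ]
vial_center 0.4 [ 0.687 -0.059  0.07 ]
27.525 [0.41660373 0.38071618 0.19525216] [-0.1113323  -0.26396423 -0.13287083]
chip0_center 0.6 [0.469 0.188 0.014]
plug_center 0.8 [ 0.502 -0.006  0.064]
vial_center 0.56 [ 0.686 -0.06   0.058]
```

View pics/t9.png

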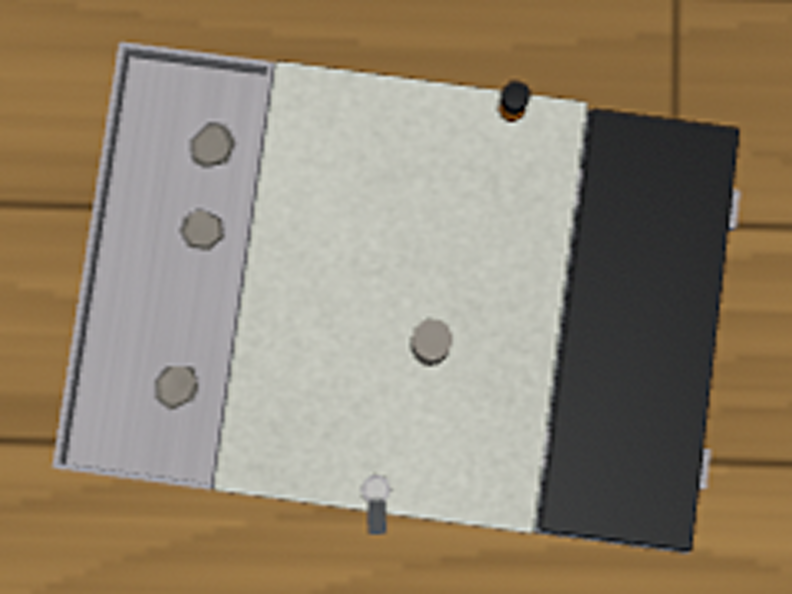

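View pics/s9.png

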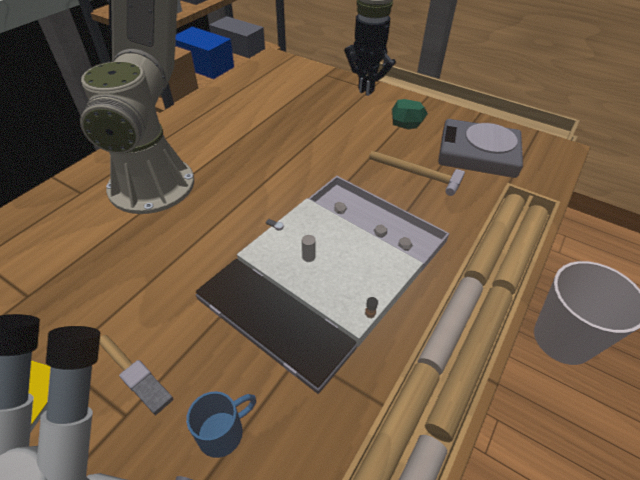

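The top view shows the three chips lying flat in the tray at (212,145), (202,229) and (176,386). The plug (431,340), vial (515,95) and lens (376,488) are at the same pixels as at the start. Handing in.

```bash
python3 -c "
from workcell import *
print(hand_in())"
```

```text
the job is handed in; nothing more can be done
None
```

I pushed all three chips across the board with the fingertips and into the tray, then moved the arm clear and handed the job in at about 27.5 s. I didn't pick up any chip.

- **Final check:** the last top and scene pictures show the three chips lying flat in the tray. The plug, vial and lens are at the same pixels as at the start. The hammer, brush and mug look unmoved in the scene picture.
- **What disagreed:** the fingertips sit about 24 mm higher than the TCP reading suggests. My first pass therefore went over the first chip without touching it. I found the true height from the pictures and by lowering in small steps, and during the next push the tips briefly dragged on the board with about 6 N.
- **Trained networks:** in the last check they reported only one of the three chips in each view and missed the plug (top view only) and the lens (both views). I confirmed those by looking at the pictures.

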